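Turn a bar over in the sloping V-block and lay it on the anvils

TASK

Lay the long bar on the pair of V anvils. Take it out of its storage block by its top end, set it in the sloping V-block with its foot against the stop and let go, then pick it up again by its middle, bring it level and lower it until it rests in both anvils, centred lengthwise, before you let go. Do not drop the bar on the bench, and leave the short bar and the loose things on the bench alone.

Things in the scene. Friction and masses are not known exactly. Their poses are not given: they have to be found in the camera images.
- long_bar: plain round steel bar, 14 mm diameter, 170 mm long, about 0.2 kg; starts upright in one of the two bores of the storage block, with 120 mm standing out. Origin at the centre of its lower end face, its z axis runs along the bar (up at the start). Both ends are alike
- long_bar_center (a point): the middle of the long bar, on its axis, 85 mm from either end
- short_bar: like the long bar but 110 mm long; stands in the other bore of the storage block with 60 mm standing out. Origin at the centre of its lower end face, z along it
- rack: fixed storage block of grey plastic, 60 x 110 x 60 mm high, origin at the centre of its underside; two bores 16.5 mm wide and 50 mm deep, open at the top, 27 mm to either side of its middle along its y axis
- cradle: fixed sloping V-block, 150 mm long and 70 mm wide at its base plate, about 138 mm high. Origin on the bench; its y axis points level, in the direction in which its V groove rises, at 45 degrees. The V flanks reach as high as the axis of a seated bar and 16 mm to either side of it; the stop at the foot reaches 6 mm above that axis. A bar let go in the groove slides down to the stop
- cradle_bed: the V groove of the sloping V-block. y axis: up along the groove (45 degrees above level); z axis: square out of the groove (45 degrees from vertical); x axis: level, across the groove. Origin: on the face of the stop, where the centre of the lower end face of a seated bar lies
- cradle_seat (a point): where the middle of the seated long bar lies, 85 mm up the groove from the stop. The bar is carried by a V at 10 to 57 mm from the stop, free from 57 to 111 mm with 34 mm of room below its axis (fingers can take its middle), carried by a V at 111 to 123 mm, and its last 47 mm stand free (fingers can hold that end)
- rest: fixed level rest: a base bar 50 x 180 x 18 mm high that carries two V anvils whose grooves run in line along its y axis. Each anvil is 40 mm long and 42 mm wide with its top at 56 mm height; their middles are 56 mm to either side of the rest's middle, so that 72 mm between them are free for the fingers, down to the base bar. Origin at the centre of its underside
- rest_seat (a point): where the middle of the long bar lies when it is seated in both anvils and centred, 54.5 mm above the bench
- loupe: loose black eye loupe, 37 mm wide, 31 mm high; a bystander
- marker: loose marker pen, 138 mm long, lying on the bench; a bystander
- specimen: loose round black specimen mount, 30 mm wide, 15 mm high; a bystander

How it is judged:
On the way, in this order (a step that is already met when the one before it is completed fails the run):
1. the long bar is held by its top end (grasp more than 40 mm from its middle), drawn up out of its bore (contact force between the fingers and long_bar above 1 N and distance between the grasp point and long_bar_center above 0.04 m and distance of long_bar_center from where it was at the start of the episode above 0.05 m), for 0.05 s.
2. the long bar lies in the sloping V-block against its stop, let go and at rest (distance between long_bar_center and cradle_seat below 0.008 m and angle between the z axis of long_bar and the y axis of cradle_bed, either way round below 0.08 rad and contact force between the fingers and long_bar below 0.1 N and linear speed of long_bar below 0.02 m/s), for 0.2 s.
3. the long bar is held by its middle (grasp within 35 mm of it), clear of the sloping V-block (distance between the grasp point and long_bar_center below 0.035 m and contact force between the fingers and long_bar above 1 N and distance between long_bar_center and cradle_seat above 0.03 m and contact force between cradle and long_bar below 0.1 N), for 0.1 s.
4. the long bar touches the anvils while it is still held (contact force between rest and long_bar above 0.2 N and contact force between the fingers and long_bar above 1 N and distance between long_bar_center and rest_seat below 0.02 m), for 0.02 s.
At the end, for the whole second after the job is handed in: The long bar lies still and released in both V anvils: its middle within 10 mm of the rest's middle and no more than 3 mm above its seat, its axis within 0.05 rad of the grooves; the short bar still stands upright in its bore (distance between long_bar_center and rest_seat below 0.01 m and z of long_bar_center in the frame of rest_seat below 0.003 m and angle between the z axis of long_bar and the y axis of rest, either way round below 0.05 rad and linear speed of long_bar below 0.02 m/s and contact force between the fingers and long_bar below 0.1 N and angle between short_bar's own z axis and vertical below 0.15 rad); the robot touches nothing.
It fails at once if the long bar falls to the bench (height (world z) of long_bar_center below 0.035 m).
It fails at once if the short bar is moved more than 20 mm (distance of short_bar from where it was at the start of the episode above 0.02 m).
It fails at once if a loose thing on the bench is moved more than 30 mm (distance of any of loupe, marker, specimen from where it was at the start of the episode above 0.03 m).
It also fails if it takes over 51 s, if anything falls off the work surface, if the arm or the gripper's body presses on something with over 40 N, if the wrist force passes 120 N, or if a joint passes its speed limit or range.

ROBOT

A 7-joint arm with a two-finger parallel gripper is mounted at the origin on a cart in front of the work surface, level with it; the furniture and walls round the work are solid. World frame = base frame: x ahead of the robot, y to its left, z up, the work surface at z = 0. Lengths are in m, angles in rad, forces in N, time in s.
With the tool pointing down it reaches from about 0.4 to 0.85 m from the base axis. Payload 10.4 kg.
Tool frame: the origin (TCP) lies midway between the tips of the shut fingers; the grasp point (between the pads) lies 19 mm behind it; z points along the fingers, y is the line along which they close (so a half turn about z gives the same grasp; the last joint's range is limited). The gripper opens to 85 mm and grips with 20 to 120 N. Pads are 22 mm wide; open, the fingers measure 114 mm over their backs; the gripper's body (76 mm by 85 mm) begins 54 mm behind the grasp point. The pads swing forward as they close: fully open they stand 13 mm farther back than shut.
Start: joints at [1.262, 0.332, -0.065, 1.46, 0.022, 1.35, -0.088], TCP at [0.176, -0.6, 0.231] pointing down, gripper open.
Joint ranges: [-2.6, 2.6], [-0.5, 2.12], [-1.47, 1.34], [0.16, 2.42], [-1.27, 4.41], [0.06, 2.06], [-2.6, 2.6]. Speed limits (rad/s): [2.22, 2.22, 2.79, 2.79, 3.14, 3.14, 3.14].

INTERFACE

Orientations are given as [roll, pitch, yaw] about the fixed x, y, z axes, in that order (R = Rz(yaw) Ry(pitch) Rx(roll)).
In Python, from station import r gives the robot as it stands.
- The arm moves only by the tool step_arm, never from a script. Its argument "deltas" is a list of rows, each a list of 7 numbers: the shift along the tool's x, y, z in cm, then the turn, a rotation vector about the tool's x, y, z in rad, then the gripper command: -1 is shut, 1 is fully open, values between are in proportion. A call has 1 to 10 rows; each row is the pose to reach, as a shift and turn from the pose commanded when the call began, along the tool's axes at that moment; what a row does not reach only later rows make up. A row lasts 1/12 s, in which the tool goes at most 41.7 mm and 7.16 degrees, less where a joint would pass 70% of its speed; a pose out of reach is approached as far as the arm can. A call with a gripper value outside its range is refused whole. The fingers move at their own pace and stop on an object; "force" is the grip in N (left out, the last holds). Time passes only in rows, so rows that repeat a pose let the fingers close. It gives the time, the measured TCP pose, the force, the opening and the grip force at its end, in the units of the state.
- r.sense(): the state, without advancing time (a new reading comes with each control period).
- r.read_camera(name): name is "scene" or "side" or "wrist"; returns the picture (480x640x3 uint8, blue, green, red); there is no depth.
- r.calibration(name): a dict with "fx", "fy", "cx", "cy" (pixels), "R" (3x3) and "t" (3): a world point X has camera coordinates R X + t; the wrist camera has in their place "T_tool_cam" (4x4, takes a point from camera to tool coordinates, whose origin is the TCP and whose axes are the flange's). Camera axes: x right, y down, z forward; pixel columns grow to the right and rows downward; lengths in m; the calibration is good to about 2 mm. A picture is of the moment at which its call begins: read the wrist's pose just before it. calibration takes no time and is no camera call.
- r.finish_job(): hands the job in; it is judged then, once.
Trained networks look in the newest picture that a camera, given by its name, has taken for a name from the list of things; names that differ only in an ending like _2 or _b are one class to them, and where a whole thing is asked for, a point or a joint stands for the part that bears it (a point fixed in the world has none). Each returns a list of dicts, best first, with "conf" (0 to 1); they miss things now and then, are a little off and sometimes report something else, mostly with a low value. They report only what shows in the picture. A call takes as long as a camera call.
- r.spot_in(camera, name): "at" ([x, y, z] in m, in world coordinates, good to about 4 mm: the middle of the surface that is visible of it).
- r.trace(camera, name): "mask" (480x640 bool, what is visible of it).
- r.tip_of(camera, name): "at" ([x, y, z] in m, in world coordinates, good to about 4 mm: a listed point, or the origin of a listed thing).
The state is a dict: "clock": time; "joint_pos": joint angles; "joint_velocities": joint speeds; "joint_efforts": joint torques, N m; "eef_pos": TCP position; "tool_rot": TCP orientation; "force": force on the tool from outside, world axes, zero at the start; "ft_torque": the same for the moment, N m; "opening": finger opening in m; "finger_force": force on a finger pad.
Only numpy, scipy, OpenCV 4.12 (cv2) and the standard library are available. Lean on these libraries where they do the work, as an engineer would, in place of code of your own. Each camera call takes 0.05 s, during which the arm holds its last target. There are 200 camera calls.

## Working session

There is one attempt and no reset: what is moved stays moved. The work goes in short steps, Python scripts to look and compute and a tool call to move; the robot and the scene stay as the last step left them, time stands still between calls to the robot, and variables do not carry over. Pictures are saved under pics/ and viewed, at most 10 in all, crops included, and the job is handed in when it is done.

Besides the shell and the picture viewer there is one more tool, called after "Emit:" as name(argument=value, ...), one argument or row to a line, values as JSON. step_arm: Moves the arm, as the interface text tells. Its arguments: {"type":"object","properties":{"deltas":{"type":"array"},"force":{"type":"number"}},"required":["deltas"]}

```bash
mkdir -p pics; ls; python3 - <<'E'
from station import r
import cv2,numpy as np
np.set_printoptions(precision=4,suppress=True)
s=r.sense();print(s['clock'],s['eef_pos'],s['tool_rot'],s['opening'])
ims=[]
for c in ("scene","side"):
    im=r.read_camera(c);ims.append(im)
    cv2.imwrite(f'pics/{c}.png',im)
    print(c,r.calibration(c))
    for n in ("long_bar","long_bar_center","short_bar","rack","cradle","cradle_bed","cradle_seat","rest","rest_seat","loupe","marker","specimen"):
        for f in ("spot_in","tip_of"):
            try: print(n,f,[(np.array(d['at']),round(d['conf'],2)) for d in getattr(r,f)(c,n)[:2]])
            except Exception as e: print(n,f,str(e)[:60])
print(r.sense()['clock'])
E
```

```text
pics
0.0 [ 0.1761 -0.5993  0.2305] [-3.1402  0.      0.2858] 0.08563333305221306
scene {'fx': 508.33436237900673, 'fy': 508.33436237900673, 'cx': 323.30131022382903, 'cy': 238.664750950145, 'R': array([[ 0.9029, -0.4296, -0.0151],
       [-0.297 , -0.5982, -0.7443],
       [ 0.3108,  0.6765, -0.6677]]), 't': array([-0.4375,  0.2691,  0.8714])}
long_bar spot_in [(array([0.4626, 0.336 , 0.1223]), 0.75)]
long_bar tip_of [(array([ 0.5392, -0.1546, -0.0004]), 0.3)]
long_bar_center spot_in [(array([0.4632, 0.3368, 0.1294]), 0.8)]
long_bar_center tip_of [(array([0.4635, 0.3393, 0.0982]), 0.69)]
short_bar spot_in [(array([0.4788, 0.2824, 0.0954]), 0.65), (array([ 0.5364, -0.1641,  0.019 ]), 0.64)]
short_bar tip_of []
rack spot_in [(array([0.4606, 0.2853, 0.0493]), 0.9)]
rack tip_of [(array([ 0.4688,  0.3162, -0.0015]), 0.61)]
cradle spot_in [(array([0.5049, 0.0416, 0.0372]), 0.59)]
cradle tip_of [(array([ 0.5164,  0.048 , -0.0003]), 0.56)]
cradle_bed spot_in [(array([0.5087, 0.0503, 0.0751]), 0.58)]
cradle_bed tip_of [(array([0.5283, 0.0043, 0.0517]), 0.88)]
cradle_seat spot_in [(array([0.50
[... 1727 characters left out ...]
.043 , -0.0013]), 0.61)]
cradle_seat spot_in [(array([0.5087, 0.1024, 0.1054]), 0.76)]
cradle_seat tip_of [(array([0.5097, 0.066 , 0.1095]), 0.63), (array([0.6912, 0.2328, 0.005 ]), 0.44)]
rest spot_in [(array([ 0.5426, -0.1108,  0.0221]), 0.82)]
rest tip_of [(array([ 0.5449, -0.1551,  0.0023]), 0.9)]
rest_seat spot_in [(array([ 0.5415, -0.1091,  0.024 ]), 0.89)]
rest_seat tip_of [(array([ 0.5417, -0.1566,  0.053 ]), 0.67)]
loupe spot_in []
loupe tip_of [(array([ 0.6739, -0.0427,  0.0023]), 0.85)]
marker spot_in [(array([0.6868, 0.2385, 0.0153]), 0.82)]
marker tip_of [(array([0.692 , 0.2294, 0.0024]), 0.57)]
specimen spot_in [(array([ 0.374 , -0.0767,  0.0149]), 0.56)]
specimen tip_of []
2.5
```

View pics/scene.png

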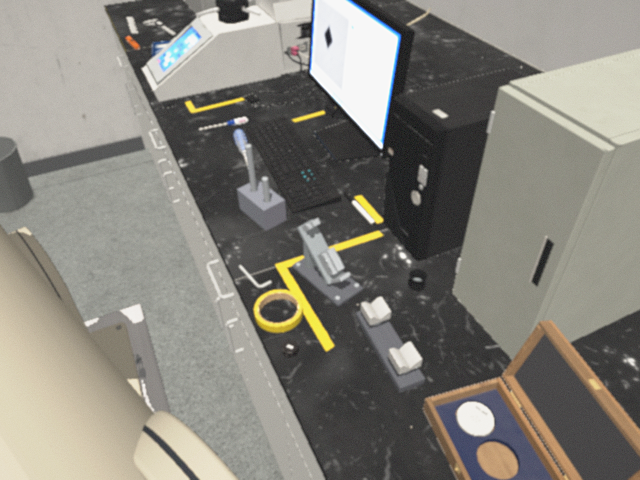

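View pics/side.png

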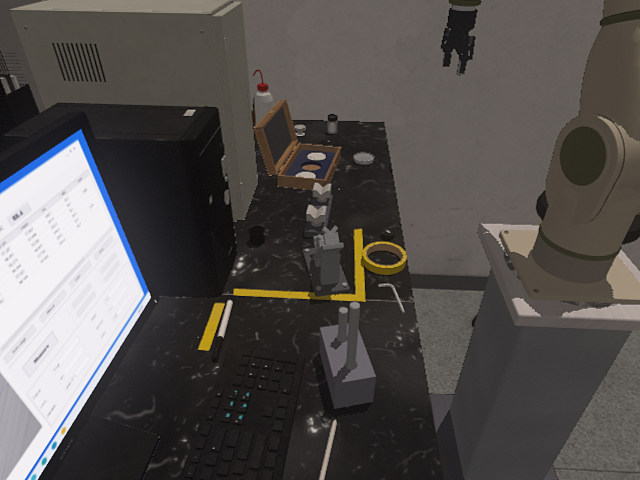

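The scene view shows the rack at about (262,205), with the long bar's top at (252,147), the sloping V at (325,260) and the rest at (390,345). The side view agrees: the long bar's top is at (354,306) and the rest at (318,205). The rack, cradle and rest all seem to have a similar yaw of about 0.27.

```bash
cat > h.py <<'E'
from station import r
import cv2,numpy as np
from scipy.spatial.transform import Rotation as Ro
np.set_printoptions(precision=4,suppress=True)
def Rt(rpy): return Ro.from_euler('xyz',rpy)
def st():
    s=r.sense(); return s,np.array(s['eef_pos']),Rt(s['tool_rot'])
def tool(yaw,tilt=0):  # tilt>0: tool z leans towards tool x
    return Ro.from_euler('xyz',[np.pi,0,yaw])*Ro.from_rotvec([0,tilt,0])
def delta(p,R,p0=None,R0=None):
    if p0 is None: _,p0,R0=st()
    return np.r_[R0.inv().apply(np.array(p)-p0)*100,(R0.inv()*R).as_rotvec()]
def cam(name):
    c=r.calibration(name)
    K=np.array([[c['fx'],0,c['cx']],[0,c['fy'],c['cy']],[0,0,1]])
    if 'R' in c: return K,np.array(c['R']),np.array(c['t'])
    _,p,R=st(); T=np.eye(4);T[:3,:3]=R.as_matrix();T[:3,3]=p
    M=np.linalg.inv(T@np.array(c['T_tool_cam'])); return K,M[:3,:3],M[:3,3]
def proj(C,X):
    K,R,t=C; x=(np.atleast_2d(X)@R.T+t)@K.T; return x[:,:2]/x[:,2:]
def plane(C,uv,z):
    K,R,t=C; d=R.T@np.linalg.inv(K)@np.r_[uv,1]; o=-R.T@t; return o+d*(z-o[2])/d[2]
E
python3 - <<'E'
from h import *
print(r.calibration('wrist')['T_tool_cam'])
from scipy.optimize import least_squares
C={c:cam(c) for c in('scene','side')}
# bar tops from masks: axis line fit per view -> vertical bar xy
obs={}
for c in C:
    r.read_camera(c)
    for n in('long_bar','short_bar','rest','cradle'):
        m=r.trace(c,n)
        for d in m[:2]:
            ys,xs=np.nonzero(d['mask']); 
            if len(xs)<10: continue
            print(c,n,round(d['conf'],2),len(xs),'bbox',xs.min(),xs.max(),ys.min(),ys.max(),'cen',xs.mean(),ys.mean())
        if m: np.save(f'pics/{c}_{n}.npy',m[0]['mask'])
for x,n,z in((.463,'L',.18),(.478,'S',.12)):
    pass
def rectrot(c,n):
    m=np.load(f'pics/{c}_{n}.npy').astype(np.uint8)
    return m
# fit rest pose by base-bar silhouette IoU over both views
def sil(C,boxes,x,y,yaw):
    m=np.zeros((480,640),np.uint8);Rz=Ro.from_euler('z',yaw)
    for b in boxes:
        P=np.array([[i,j,k] for i in b[0] for j in b[1] for k in b[2]])
        q=proj(C,Rz.apply(P)+[x,y,0]); h=cv2.convexHull(np.round(q*16).astype(np.int32)); cv2.fillConvexPoly(m,h,1,shift=4)
    return m
rb=[((-.025,.025),(-.09,.09),(0,.018)),((-.021,.021),(-.076,-.036),(0.018,.056)),((-.021,.021),(.036,.076),(0.018,.056))]
from scipy.optimize import minimize
def cost(v):
    s=0
    for c in C:
        m=np.load(f'pics/{c}_rest.npy'); q=sil(C[c],rb,*v)>0
        s-= (m&q).sum()/(m|q).sum()
    return s
best=min((minimize(cost,[.542,-.155,a],method='Nelder-Mead',options=dict(initial_simplex=np.array([[.542,-.155,a],[.55,-.155,a],[.542,-.147,a],[.542,-.155,a+.1]]))) for a in(-.2,0,.2,.4)),key=lambda o:o.fun)
print('rest',best.x,best.fun)
for p,R in (((.45,-.15,.4),tool(1.2)),((.46,.2,.35),tool(1.84))): print(delta(p,R))
E
```

```text
[[-0.0008 -0.9641 -0.2655  0.0675]
 [ 1.     -0.0007 -0.0005  0.0001]
 [ 0.0003 -0.2655  0.9641 -0.1427]
 [ 0.      0.      0.      1.    ]]
scene long_bar 0.75 325 bbox 246 257 144 191 cen 250.84615384615384 167.7323076923077
scene short_bar 0.48 168 bbox 262 269 177 201 cen 265.82738095238096 188.2202380952381
scene rest 0.83 2897 bbox 356 423 298 390 cen 390.20089748015187 345.03210217466346
scene cradle 0.77 2696 bbox 294 361 219 305 cen 324.2874629080119 266.38612759643917
scene cradle 0.65 300 bbox 246 257 144 191 cen 251.18333333333334 168.67333333333335
side long_bar 0.82 670 bbox 346 359 301 369 cen 352.6686567164179 334.69701492537314
side short_bar 0.79 286 bbox 338 347 307 341 cen 342.64335664335664 324.0104895104895
side rest 0.85 1050 bbox 304 332 185 237 cen 318.6695238095238 211.05714285714285
side cradle 0.69 2118 bbox 303 349 226 296 cen 326.1869688385269 264.31491973559963
side cradle 0.5 318 bbox 337 347 307 342 cen 342.5660377358491 324.6163522012579
rest [ 0.5398 -0.1538 -0.0658] -1.698139145431596
[ 38.9469 -35.4217 -16.8709   0.       0.      -0.9142]
[ 49.7752 -68.7198 -11.8727   0.       0.0001  -1.5542]
```

```bash
python3 - <<'E'
from h import *
print(delta((.48,-.2,.4),tool(1.4)))
E
```

```text
[ 40.4154 -29.7787 -16.8706   0.       0.0001  -1.1142]
```

Emit:
step_arm(
  deltas=[
    [2,-1,-8,0,0,-0.1,1],
    [40,-30,-17,0,0,-1.1,1],
    [40,-30,-17,0,0,-1.1,1],
    [40,-30,-17,0,0,-1.1,1],
    [40,-30,-17,0,0,-1.1,1],
    [40,-30,-17,0,0,-1.1,1],
    [40,-30,-17,0,0,-1.1,1],
    [40,-30,-17,0,0,-1.1,1],
    [40,-30,-17,0,0,-1.1,1],
    [40,-30,-17,0,0,-1.1,1],
  ],
)

```text
clock: 3.83
eef_pos: [0.4009, -0.2989, 0.3686]
tool_rot: [3.141, 0.001, 1.394]
force: [0.5, -0.3, 0.3]
opening: 0.0852
finger_force: 0.0
```

Emit:
step_arm(
  deltas=[
    [0,0,0,0,0,0,1],
  ],
)

```text
clock: 3.92
eef_pos: [0.4055, -0.2934, 0.3705]
tool_rot: [3.137, -0.0, 1.398]
force: [0.5, 1.1, 0.8]
opening: 0.0854
finger_force: 0.0
```

Emit:
step_arm(
  deltas=[
    [10,9,-2,0,0,-0.1,1],
    [10,9,-2,0,0,-0.1,1],
    [10,9,-2,0,0,-0.1,1],
    [10,9,-2,0,0,-0.1,1],
    [10,9,-2,0,0,-0.1,1],
    [10,9,-2,0,0,-0.1,1],
  ],
)

```text
clock: 4.42
eef_pos: [0.5072, -0.2188, 0.3874]
tool_rot: [-3.141, -0.0, 1.487]
force: [-0.3, -0.4, 0.4]
opening: 0.0857
finger_force: 0.0
```

```bash
cat > look.py <<'E'
from h import *
import sys
def sil(C,boxes,x,y,yaw):
    m=np.zeros((480,640),np.uint8);Rz=Ro.from_euler('z',yaw)
    for b in boxes:
        P=np.array([[i,j,k] for i in b[0] for j in b[1] for k in b[2]])
        h=cv2.convexHull(np.round(proj(C,Rz.apply(P)+[x,y,0])*16).astype(np.int32)); cv2.fillConvexPoly(m,h,1,shift=4)
    return m>0
RB=[((-.025,.025),(-.09,.09),(0,.018)),((-.021,.021),(-.076,-.036),(0.018,.056)),((-.021,.021),(.036,.076),(0.018,.056))]
def fit(C,mask,boxes,x0):
    from scipy.optimize import minimize
    f=lambda v:-(mask&sil(C,boxes,*v)).sum()/(mask|sil(C,boxes,*v)).sum()
    o=min((minimize(f,x0,method='Nelder-Mead',options=dict(initial_simplex=np.array(x0)+s*np.array([[0,0,0],[.01,0,0],[0,.01,0],[0,0,.15]]))) for s in(1,-1)),key=lambda o:o.fun)
    return o.x,o.fun
E
python3 - <<'E'
from look import *
s,p,R=st();print(s['clock'],p,s['tool_rot'],s['joint_pos'])
C=cam('wrist');im=r.read_camera('wrist')
m=r.trace('wrist','rest')
if m:
    x,f=fit(C,m[0]['mask'],RB,[.54,-.154,-.03]);print('rest',m[0]['conf'],x,f)
    k=sil(C,RB,*x).astype(np.uint8);cs,_=cv2.findContours(k,0,2);cv2.drawContours(im,cs,-1,(0,0,255),1)
for n in('rest','rest_seat','cradle_bed','cradle_seat'): print(n,[(np.array(d['at']),round(d['conf'],2)) for d in r.tip_of('wrist',n)[:2]])
cv2.imwrite('pics/w1.png',im)
print(delta((.5,.0,.38),tool(1.84)))
E
```

```text
4.4167 [ 0.5072 -0.2188  0.3874] [-3.1412 -0.0002  1.4869] [ 0.7829  0.1767 -0.5377  1.3513  0.0903  1.6382  0.1742]
rest 0.68 [ 0.5417 -0.157  -0.0553] -0.9695290858725761
rest [(array([ 0.539 , -0.1559,  0.0029]), 0.74)]
rest_seat [(array([ 0.5409, -0.1557,  0.0504]), 0.75)]
cradle_bed []
cradle_seat []
[21.8547 -2.5362  0.7685 -0.0001  0.0005 -0.356 ]
```

View pics/w1.png

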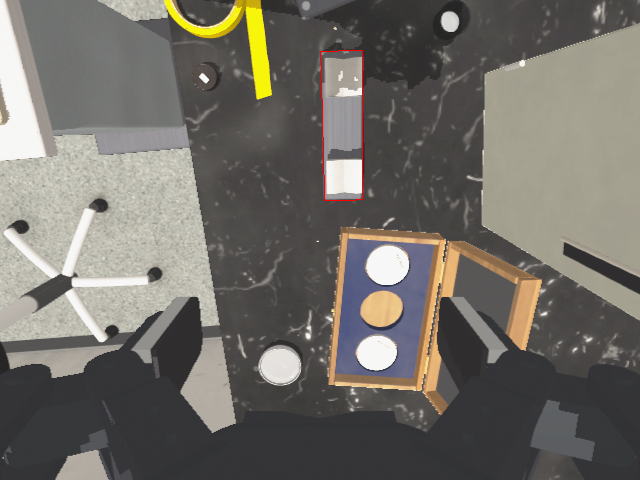

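The fitted outline, spanning (322..364, 50..200), sits exactly on the rest. That gives the rest at (0.542, -0.157) with yaw -0.055. The cradle is next.

Emit:
step_arm(
  deltas=[
    [22,-2.5,0,0,0,-0.35,1],
    [22,-2.5,0,0,0,-0.35,1],
    [22,-2.5,0,0,0,-0.35,1],
    [22,-2.5,0,0,0,-0.35,1],
    [22,-2.5,0,0,0,-0.35,1],
    [22,-2.5,0,0,0,-0.35,1],
    [22,-2.5,0,0,0,-0.35,1],
    [22,-2.5,0,0,0,-0.35,1],
  ],
)

```text
clock: 5.38
eef_pos: [0.5005, 0.0024, 0.3879]
tool_rot: [3.141, 0.001, 1.837]
force: [-0.2, -1.3, -0.2]
opening: 0.0853
finger_force: 0.0
```

```bash
python3 - <<'E'
from look import *
s,p,R=st();print(s['clock'],p,s['tool_rot'],s['joint_pos'])
C=cam('wrist');im=r.read_camera('wrist')
for n in('cradle','cradle_bed','cradle_seat','long_bar_center'): print(n,[(np.array(d['at']),round(d['conf'],2)) for d in r.tip_of('wrist',n)[:2]])
m=r.trace('wrist','cradle')
if m: np.save('pics/wc.npy',m[0]['mask']);np.savez('pics/wcC.npz',*C);print(m[0]['conf'])
for n in('long_bar','short_bar','rack'):
    for d in r.trace('wrist',n)[:2]:
        ys,xs=np.nonzero(d['mask']);print(n,round(d['conf'],2),xs.min(),xs.max(),ys.min(),ys.max())
cv2.imwrite('pics/w2.png',im)
E
```

```text
5.3833 [0.5005 0.0024 0.3879] [3.1413 0.001  1.8366] [ 0.6012  0.0654 -0.7294  1.4685  0.0446  1.6239  0.1411]
cradle [(array([ 0.5177,  0.0472, -0.0028]), 0.7), (array([ 0.3785, -0.0801, -0.0001]), 0.69)]
cradle_bed [(array([0.5338, 0.0051, 0.0489]), 0.95)]
cradle_seat [(array([0.5134, 0.0663, 0.1089]), 0.94)]
long_bar_center []
0.81
long_bar 0.42 420 450 233 264
```

View pics/w2.png

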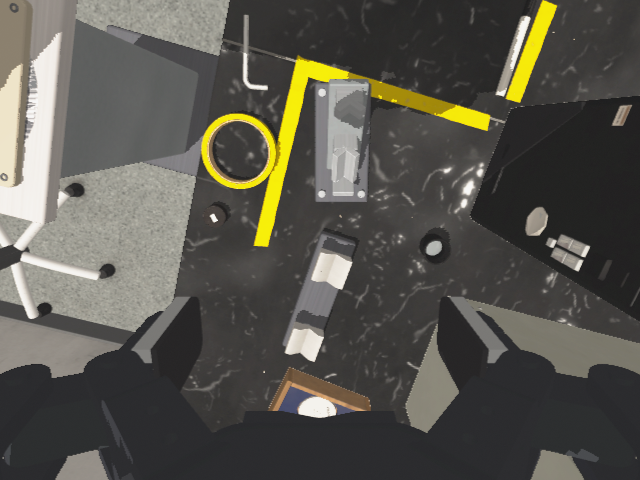

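The cradle's base plate has corners near (317,80), (369,80), (367,202) and (315,202), aligned with the tool. The V lies at about u=344. I'll compute its pose and the move to the rack.

```bash
python3 - <<'E'
from look import *
C=np.load('pics/wcC.npz');C=[C[k] for k in C]
m=np.load('pics/wc.npy').astype(np.uint8)
cs,_=cv2.findContours(m,0,2);c=max(cs,key=cv2.contourArea);h=cv2.minAreaRect(c);print(h)
for z in(.008,.012):
    P=np.array([plane(C,q,z)[:2] for q in cv2.boxPoints(h)]);e=np.diff(np.vstack([P,P[:1]]),axis=0)
    print(z,P.mean(0),np.linalg.norm(e,axis=1),np.arctan2(e[:,1],e[:,0]))
# vertical bars from masks of side/scene, axis points: long top end z=.18, short top .12
from scipy.optimize import least_squares
CC={k:cam(k) for k in('scene','side')}
for n,zt in(('long_bar',.18),('short_bar',.12)):
    M={k:np.load(f'pics/{k}_{n}.npy') for k in CC}
    def f(v):
        o=[]
        for k in CC:
            a=np.linspace(0,2*np.pi,16);P=np.vstack([np.c_[v[0]+.007*np.cos(a),v[1]+.007*np.sin(a),0*a+z] for z in(.06,zt)])
            q=np.zeros((480,640),np.uint8);cv2.fillConvexPoly(q,cv2.convexHull(np.round(proj(CC[k],P)*16).astype(np.int32)),1,shift=4)
            o.append((M[k]&(q>0)).sum()/(M[k]|(q>0)).sum())
        return -sum(o)
    from scipy.optimize import minimize
    x0=[.464,.341] if n[0]=='l' else [.478,.288]
    r_=minimize(f,x0,method='Nelder-Mead',options=dict(initial_simplex=np.array(x0)+np.array([[0,0],[.008,0],[0,.008]])));print(n,r_.x,r_.fun)
print(delta((.47,.25,.36),tool(1.84)))
E
```

```text
((342.5, 140.0), (124.0, 57.0), 90.0)
0.008 [0.5177 0.0555] [0.0703 0.1552 0.0763 0.1551] [ 0.2651 -1.2709 -2.8766  1.8323]
0.012 [0.5174 0.0556] [0.0698 0.154  0.0757 0.1539] [ 0.2651 -1.2709 -2.8766  1.8323]
long_bar [0.4626 0.3364] -1.6696453331387286
short_bar [0.4768 0.287 ] -1.551660839160839
[24.7575  3.51    2.7655 -0.0001 -0.     -0.005 ]
```

Emit:
step_arm(
  deltas=[
    [27,4,4,0,0,0,1],
    [27,4,4,0,0,0,1],
    [27,4,4,0,0,0,1],
    [27,4,4,0,0,0,1],
    [27,4,4,0,0,0,1],
    [27,4,4,0,0,0,1],
    [27,4,4,0,0,0,1],
    [27,4,4,0,0,0,1],
    [27,4,4,0,0,0,1],
    [27,4,4,0,0,0,1],
  ],
)

```text
clock: 6.67
eef_pos: [0.4691, 0.2727, 0.3476]
tool_rot: [-3.141, 0.0, 1.835]
force: [0.2, -1.1, 0.1]
opening: 0.0853
finger_force: 0.0
```

```bash
python3 - <<'E'
from look import *
s,p,R=st();print(s['clock'],p,s['tool_rot'],s['joint_pos'])
C=cam('wrist');im=r.read_camera('wrist')
for n in('long_bar_center','rack'): print(n,[(np.array(d['at']),round(d['conf'],2)) for d in r.tip_of('wrist',n)[:2]])
from scipy.optimize import minimize
for n,zt,x0 in(('long_bar',.18,[.463,.339]),('short_bar',.12,[.478,.287])):
    m=r.trace('wrist',n)
    if not m: print('no',n);continue
    M=m[0]['mask']
    def f(v):
        a=np.linspace(0,2*np.pi,16);P=np.vstack([np.c_[v[0]+.007*np.cos(a),v[1]+.007*np.sin(a),0*a+z] for z in(.06,zt)])
        q=np.zeros((480,640),np.uint8);cv2.fillConvexPoly(q,cv2.convexHull(np.round(proj(C,P)*16).astype(np.int32)),1,shift=4)
        return -(M&(q>0)).sum()/(M|(q>0)).sum()
    o=minimize(f,x0,method='Nelder-Mead',options=dict(initial_simplex=np.array(x0)+np.array([[0,0],[.008,0],[0,.008]])));print(n,m[0]['conf'],o.x,o.fun)
    u=proj(C,[[*o.x,zt],[*o.x,.06]]);cv2.line(im,*[tuple(int(i) for i in q) for q in u],(0,0,255),1);print(u)
cv2.imwrite('pics/w3.png',im)
E
```

```text
6.6667 [0.4691 0.2727 0.3476] [-3.1414  0.0003  1.8351] [ 0.2008  0.221  -0.9539  1.4436  0.18    1.5691 -0.4775]
long_bar_center [(array([0.4654, 0.3426, 0.0974]), 0.77)]
rack [(array([0.4744, 0.3148, 0.0014]), 0.7)]
long_bar 0.81 [0.4649 0.3418] -0.9361702127659575
[[337.3538 125.435 ]
 [332.2934 125.6768]]
short_bar 0.69 [0.4788 0.2902] -0.9246575342465754
[[333.8073 184.6638]
 [331.8391 176.7912]]
```

View pics/w3.png

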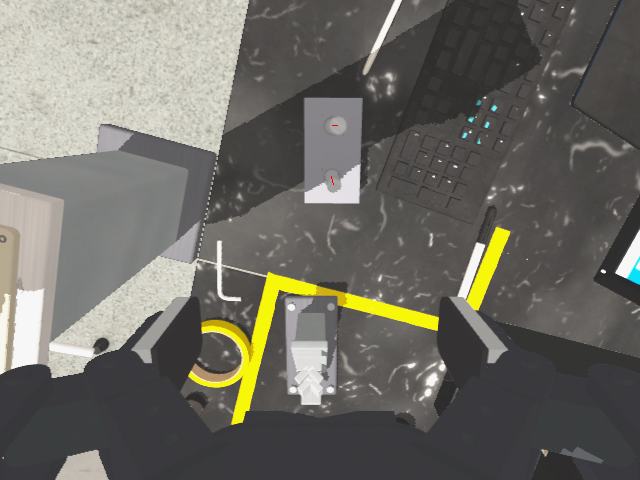

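```bash
python3 - <<'E'
from h import *
print(delta((.465,.342,.24),tool(1.845)));print(delta((.465,.342,.141),tool(1.845)))
E
```

```text
[ 6.8372  1.4059 10.7842  0.0004  0.0005 -0.0112]
[ 6.8418  1.4019 20.6842  0.0004  0.0005 -0.0112]
```

Emit:
step_arm(
  deltas=[
    [6.8,1.4,6,0,0,-0.01,1],
    [6.8,1.4,10,0,0,-0.01,1],
    [6.8,1.4,12,0,0,-0.01,1],
    [6.8,1.4,14,0,0,-0.01,1],
    [6.8,1.4,16,0,0,-0.01,1],
    [6.8,1.4,18,0,0,-0.01,1],
    [6.8,1.4,20.7,0,0,-0.01,1],
    [6.8,1.4,20.7,0,0,-0.01,1],
    [6.8,1.4,20.7,0,0,-0.01,1],
  ],
)

```text
clock: 7.67
eef_pos: [0.4642, 0.3418, 0.1403]
tool_rot: [-3.14, 0.001, 1.845]
force: [0.3, 0.1, 1.0]
opening: 0.0855
finger_force: 0.0
```

Emit:
step_arm(
  deltas=[
    [0,0,0,0,0,0,1],
    [0,0,0,0,0,0,-0.3],
    [0,0,0,0,0,0,-1],
    [0,0,0,0,0,0,-1],
    [0,0,0,0,0,0,-1],
    [0,0,0,0,0,0,-1],
    [0,0,0,0,0,0,-1],
    [0,0,0,0,0,0,-1],
    [0,0,0,0,0,0,-1],
  ],
  force=80,
)

```text
clock: 8.42
eef_pos: [0.4645, 0.3428, 0.141]
tool_rot: [3.141, -0.0, 1.846]
force: [-0.1, -0.3, 3.2]
opening: 0.0109
finger_force: 77.9
```

Emit:
step_arm(
  deltas=[
    [0,0,-2,0,0,0,-1],
    [0,0,-4,0,0,0,-1],
    [0,0,-7,0,0,0,-1],
    [0,0,-10,0,0,0,-1],
    [0,0,-13,0,0,0,-1],
    [0,0,-16,0,0,0,-1],
    [0,0,-18,0,0,0,-1],
    [0,0,-18,0,0,0,-1],
    [0,0,-18,0,0,0,-1],
  ],
)

```text
clock: 9.17
eef_pos: [0.4644, 0.3429, 0.3208]
tool_rot: [3.141, -0.0, 1.846]
force: [-0.4, -0.4, -2.7]
opening: 0.0109
finger_force: 78.4
```

```bash
cat > geo.py <<'E'
from h import *
cy=.28; B=np.array([.530,.005,.0495]); h=np.array([-np.sin(cy),np.cos(cy),0]); up=np.array([0,0,1.])
gy=(h+up)/2**.5; gz=(up-h)/2**.5; Y=np.pi/2+cy
E
python3 - <<'E'
from geo import *
s,p,R=st();print(s['clock'],p,s['opening'],s['finger_force'])
r.read_camera('side');print(r.tip_of('side','long_bar_center')[:1])
t=-np.pi/4
for up_,out in((.0,.06),(.0,.0)):
    P=B+gy*(.131+up_)+gz*out; print(P,tool(Y,t).apply([0,0,1]),-gy); print(delta(P,tool(Y,t)))
E
```

```text
9.1667 [0.4644 0.3429 0.3208] 0.010859736374442918 78.36149454116821
[{'at': [0.4642, 0.345, 0.2754], 'conf': 0.71}]
[0.5161 0.0532 0.1846] [ 0.1954 -0.6796 -0.7071] [ 0.1954 -0.6796 -0.7071]
[-29.2088  -2.8057  13.4846  -0.0038  -0.7845  -0.004 ]
[0.5044 0.094  0.1421] [ 0.1954 -0.6796 -0.7071] [ 0.1954 -0.6796 -0.7071]
[-24.9623  -2.8186  17.7234  -0.0038  -0.7845  -0.004 ]
```

Emit:
step_arm(
  deltas=[
    [-24,-2.8,0,0,-0.785,0,-1],
    [-24,-2.8,0,0,-0.785,0,-1],
    [-24,-2.8,0,0,-0.785,0,-1],
    [-24,-2.8,0,0,-0.785,0,-1],
    [-24,-2.8,0,0,-0.785,0,-1],
    [-24,-2.8,0,0,-0.785,0,-1],
    [-24,-2.8,0,0,-0.785,0,-1],
    [-24,-2.8,0,0,-0.785,0,-1],
    [-24,-2.8,0,0,-0.785,0,-1],
    [-24,-2.8,0,0,-0.785,0,-1],
  ],
)

```text
clock: 10.1
eef_pos: [0.5026, 0.1047, 0.3203]
tool_rot: [-3.141, 0.783, 1.847]
force: [-0.7, 0.5, -0.9]
opening: 0.0108
finger_force: 78.4
```

```bash
python3 - <<'E'
from geo import *
s,p,R=st();print(s['clock'],p,s['joint_pos'],R.apply([0,0,1]),s['finger_force'])
P=B+gy*.131+gz*.05; print(delta(P,tool(Y,-np.pi/4)))
E
```

```text
10.1 [0.5026 0.1047 0.3203] [-0.0387  0.2743 -0.8227  1.6385  0.836   1.7924 -0.6285] [ 0.1918 -0.6786 -0.709 ] 78.40346217155457
[ 6.7986 -0.0949 13.3813 -0.0032 -0.0027 -0.0027]
```

Emit:
step_arm(
  deltas=[
    [6.8,0,5,0,0,0,-1],
    [6.8,0,9,0,0,0,-1],
    [6.8,0,13,0,0,0,-1],
    [6.8,0,13.4,0,0,0,-1],
    [6.8,0,13.4,0,0,0,-1],
    [6.8,0,13.4,0,0,0,-1],
    [6.8,0,13.4,0,0,0,-1],
  ],
)

```text
clock: 10.68
eef_pos: [0.5156, 0.0601, 0.1787]
tool_rot: [3.139, 0.783, 1.844]
force: [0.0, 0.2, -0.4]
opening: 0.0109
finger_force: 78.2
```

```bash
python3 - <<'E'
from geo import *
s,p,R=st();print(s['clock'],p,R.apply([0,0,1]),s['force'])
exp=p+R.apply([0,0,1])*(.131-.085); print('center by grasp',exp,'rel bed',[(exp-B)@v for v in(np.cross(gy,gz),gy,gz)])
for c in('side','scene','wrist'):
    im=r.read_camera(c)
    for n in('long_bar_center','cradle_bed','cradle_seat'):print(c,n,[(np.array(d['at']),round(d['conf'],2)) for d in r.tip_of(c,n)[:1]])
    if c!='wrist':
        C=cam(c); x=proj(C,np.array([B,B+gy*.17,B+gz*.05,B+gz*.05+gy*.17]))
        u,v=proj(C,B+gy*.085)[0]; x0,y0=int(u)-70,int(v)-80
        k=cv2.resize(im[y0:y0+150,x0:x0+140],None,fx=4,fy=4,interpolation=cv2.INTER_CUBIC)
        for i in(0,2): cv2.line(k,*[tuple(int(a) for a in (q-[x0,y0]+.5)*4) for q in x[i:i+2]],(0,0,255) if i==0 else (0,255,0),1)
        globals()['k'+c]=k
    else: cv2.imwrite('pics/w4.png',im)
cv2.imwrite('pics/c4.png',cv2.resize(np.hstack([kscene,kside]),(800,428)))
E
```

```text
10.6833 [0.5156 0.0601 0.1787] [ 0.1927 -0.6789 -0.7084] [ 0.0205  0.2117 -0.3622]
center by grasp [0.5245 0.0289 0.1461] rel bed [np.float64(0.0013320581790056414), np.float64(0.08563252003607146), np.float64(0.05098830090746172)]
side long_bar_center [(array([0.5242, 0.0282, 0.1487]), 0.45)]
side cradle_bed [(array([0.53  , 0.0035, 0.0473]), 0.63)]
side cradle_seat [(array([0.5102, 0.0691, 0.1069]), 0.84)]
scene long_bar_center [(array([0.5221, 0.029 , 0.1477]), 0.94)]
scene cradle_bed [(array([0.5292, 0.0026, 0.0552]), 0.91)]
scene cradle_seat [(array([0.5146, 0.0599, 0.1075]), 0.72)]
wrist long_bar_center [(array([0.5271, 0.0237, 0.1491]), 0.71)]
wrist cradle_bed [(array([0.5282, 0.0042, 0.0475]), 0.78)]
wrist cradle_seat [(array([0.5164, 0.0668, 0.1112]), 0.66)]
```

View pics/c4.png

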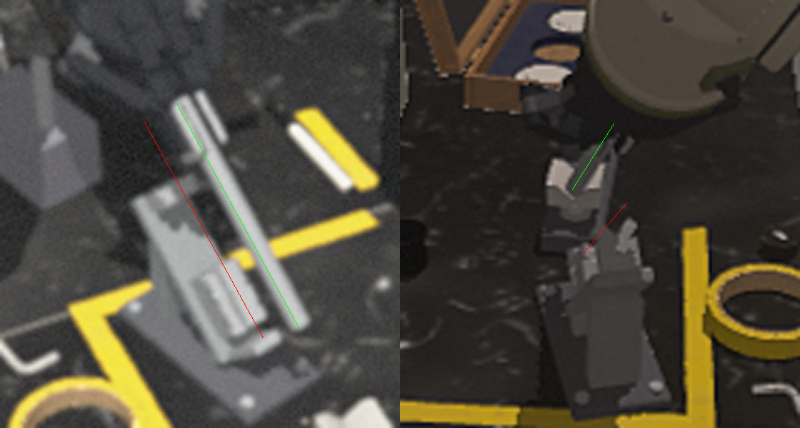

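The scene crop has the bar (green) parallel to the groove's axis (red) and about 50 mm out from it. The side crop is partly hidden by the arm. Next I lower it square to the groove, with the foot about 5 mm clear of the stop.

```bash
python3 - <<'E'
from geo import *
for out in(.012,.003,0):
    P=B+gy*(.131+.005)+gz*out; print(delta(P,tool(Y,-np.pi/4)))
E
```

```text
[ 3.9034 -0.0967 -0.5448 -0.0034 -0.0003 -0.0036]
[ 4.8034 -0.0999 -0.5445 -0.0034 -0.0003 -0.0036]
[ 5.1034 -0.1009 -0.5444 -0.0034 -0.0003 -0.0036]
```

Emit:
step_arm(
  deltas=[
    [1,-0.1,-0.5,0,0,0,-1],
    [2,-0.1,-0.5,0,0,0,-1],
    [3,-0.1,-0.5,0,0,0,-1],
    [3.6,-0.1,-0.5,0,0,0,-1],
    [4.0,-0.1,-0.5,0,0,0,-1],
    [4.2,-0.1,-0.5,0,0,0,-1],
    [4.4,-0.1,-0.5,0,0,0,-1],
    [4.5,-0.1,-0.5,0,0,0,-1],
    [4.5,-0.1,-0.5,0,0,0,-1],
  ],
)

```text
clock: 12.03
eef_pos: [0.5047, 0.0929, 0.1496]
tool_rot: [3.141, 0.785, 1.846]
force: [-0.6, -0.3, -2.4]
opening: 0.0109
finger_force: 78.2
```

Emit:
step_arm(
  deltas=[
    [0.15,0,0,0,0,0,-1],
    [0.3,0,0,0,0,0,-1],
    [0.4,0,0,0,0,0,-1],
    [0.4,0,0,0,0,0,-1],
  ],
)

```text
clock: 12.37
eef_pos: [0.5038, 0.0958, 0.1466]
tool_rot: [-3.142, 0.785, 1.846]
force: [-0.9, -0.0, -2.3]
opening: 0.0111
finger_force: 78.2
```

Emit:
step_arm(
  deltas=[
    [0.15,0,0,0,0,0,-1],
    [0.3,0,0,0,0,0,-1],
    [0.3,0,0,0,0,0,-1],
  ],
)

```text
clock: 12.62
eef_pos: [0.5038, 0.0973, 0.1451]
tool_rot: [3.14, 0.787, 1.844]
force: [1.8, -2.1, 2.2]
opening: 0.011
finger_force: 78.4
```

Emit:
step_arm(
  deltas=[
    [0,0,0,0,0,0,-0.3],
    [0,0,0,0,0,0,-0.1],
    [0,0,0,0,0,0,0.1],
    [0,0,0,0,0,0,0.1],
    [0,0,0,0,0,0,0.1],
    [0,0,0,0,0,0,0.1],
  ],
)

```text
clock: 13.12
eef_pos: [0.5033, 0.0978, 0.1446]
tool_rot: [-3.142, 0.785, 1.846]
force: [0.4, -0.6, -0.2]
opening: 0.0471
finger_force: 0.0
```

```bash
python3 - <<'E'
from geo import *
s,p,R=st();print(s['clock'],p,s['force'],s['opening'],s['finger_force'])
for c in('side','scene'):
    r.read_camera(c)
    print(c,[(np.array(d['at']),round(d['conf'],2)) for d in r.tip_of(c,'long_bar_center')[:1]])
print('seat',B+gy*.085,gy)
E
```

```text
13.1167 [0.5033 0.0978 0.1446] [ 0.3557 -0.6351 -0.2016] 0.04709399607884683 0.0
side [(array([0.5126, 0.0633, 0.1104]), 0.41)]
scene [(array([0.5137, 0.0642, 0.1141]), 0.96)]
seat [0.5134 0.0628 0.1096] [-0.1954  0.6796  0.7071]
```

```bash
python3 - <<'E'
from geo import *
S=B+gy*.085
_,p,R=st()
A=np.array([.525,0.02,.34])
print(delta(A,tool(Y,0),p,R))
print(delta(S+gz*.08,tool(Y,np.pi/4),A,tool(Y,0)),S+gz*.08)
E
```

```text
[-19.5205  -0.0215  -8.1151  -0.002    0.7851  -0.0047]
[-1.2262  0.066  17.3827  0.      0.7854  0.    ] [0.529  0.0084 0.1662]
```

Emit:
step_arm(
  deltas=[
    [0,0,-4,0,0,0,0.1],
    [0,0,-8,0,0,0,0.3],
    [-2,0,-11,0,0,0,0.3],
    [-8,0,-11,0,0.2,0,0.3],
    [-19.5,0,-8.1,0,0.785,0,0.3],
    [-19.5,0,-8.1,0,0.785,0,0.3],
    [-19.5,0,-8.1,0,0.785,0,0.3],
    [-19.5,0,-8.1,0,0.785,0,0.3],
    [-19.5,0,-8.1,0,0.785,0,0.3],
    [-19.5,0,-8.1,0,0.785,0,0.3],
  ],
)

```text
clock: 14.15
eef_pos: [0.5264, 0.0165, 0.3422]
tool_rot: [3.136, -0.004, 1.84]
force: [0.4, 0.1, -1.0]
opening: 0.0558
finger_force: 0.0
```

Emit:
step_arm(
  deltas=[
    [-3,0,4,0,0.785,0,0.3],
    [-3,0,8,0,0.785,0,0.3],
    [-3,0,10,0,0.785,0,0.3],
    [-3,0,10,0,0.785,0,0.3],
    [-3,0,10,0,0.785,0,0.3],
    [-3,0,10,0,0.785,0,0.3],
    [-3,0,10,0,0.785,0,0.3],
    [-3,0,10,0,0.785,0,0.3],
  ],
)

```text
clock: 14.82
eef_pos: [0.5331, -0.0107, 0.2376]
tool_rot: [-3.137, -0.787, 1.839]
force: [0.2, 0.9, 0.2]
opening: 0.0553
finger_force: 0.0
```

```bash
python3 - <<'E'
from geo import *
S=B+gy*.085
s,p,R=st();print(s['clock'],p,R.apply([0,0,1]),-gz,s['joint_pos'])
C=cam('wrist');im=r.read_camera('wrist')
for n in('long_bar_center','cradle_seat','cradle_bed'):print(n,[(np.array(d['at']),round(d['conf'],2)) for d in r.tip_of('wrist',n)[:1]])
x=proj(C,np.array([S-gy*.085,S+gy*.085]));cv2.line(im,*[tuple(int(a) for a in q) for q in x],(0,0,255),1)
cv2.imwrite('pics/w5.png',im)
print(delta(S+gz*.05,tool(Y,np.pi/4)),delta(S-gz*.019,tool(Y,np.pi/4)))
E
```

```text
14.8167 [ 0.5331 -0.0107  0.2376] [-0.1924  0.6819 -0.7057] [-0.1954  0.6796 -0.7071] [ 0.8043  0.5312 -0.6679  1.4844 -0.3841  1.586   0.4837]
long_bar_center [(array([0.5146, 0.0633, 0.1153]), 0.56)]
cradle_seat [(array([0.5155, 0.0645, 0.1089]), 0.9)]
cradle_bed [(array([0.5293, 0.0057, 0.0498]), 0.66)]
[-4.1241 -0.0287  9.4492  0.0027  0.0042  0.0001] [-4.095  -0.0476 16.3491  0.0027  0.0042  0.0001]
```

View pics/w5.png

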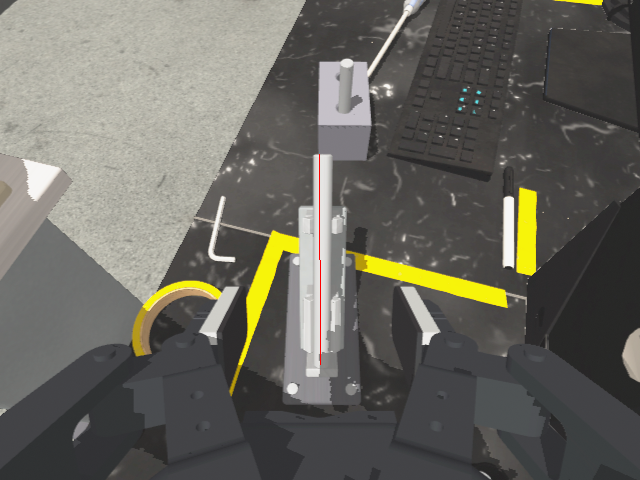

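The bar is seated on the predicted line, from (323,155) to the stop at (320,367). Now I take its middle.

Emit:
step_arm(
  deltas=[
    [-4.1,0.05,3,0,0,0,0.3],
    [-4.1,0.05,6,0,0,0,0.3],
    [-4.1,0.05,9,0,0,0,0.3],
    [-4.1,0.05,11,0,0,0,0.3],
    [-4.1,0.05,13,0,0,0,0.3],
    [-4.1,0.05,15,0,0,0,0.3],
    [-4.1,0.05,16.2,0,0,0,0.3],
    [-4.1,0.05,16.2,0,0,0,0.3],
    [-4.1,0.05,16.2,0,0,0,0.3],
  ],
)

```text
clock: 15.77
eef_pos: [0.5108, 0.074, 0.097]
tool_rot: [3.14, -0.783, 1.848]
force: [0.7, 0.2, 0.0]
opening: 0.0555
finger_force: 0.0
```

Emit:
step_arm(
  deltas=[
    [0,0,0,0,0,0,-0.4],
    [0,0,0,0,0,0,-1],
    [0,0,0,0,0,0,-1],
    [0,0,0,0,0,0,-1],
    [0,0,0,0,0,0,-1],
    [0,0,0,0,0,0,-1],
  ],
  force=80,
)

```text
clock: 16.27
eef_pos: [0.5115, 0.0729, 0.0967]
tool_rot: [3.14, -0.784, 1.845]
force: [2.5, -4.5, 6.0]
opening: 0.0106
finger_force: 78.2
```

Emit:
step_arm(
  deltas=[
    [0.1,0,-1,0,0,0,-1],
    [0.4,0,-3,0,0,0,-1],
    [0.5,0,-6,0,0,0,-1],
    [0.5,0,-9,0,0,0,-1],
    [0.5,0,-12,0,0,0,-1],
    [0.5,0,-12,0,0,0,-1],
    [0.5,0,-12,0,0,0,-1],
  ],
)

```text
clock: 16.85
eef_pos: [0.5333, -0.0061, 0.1852]
tool_rot: [3.14, -0.783, 1.845]
force: [-0.4, 1.0, -3.5]
opening: 0.0103
finger_force: 78.2
```

```bash
cat >> geo.py <<'E'
ry=-.0553; RS=np.array([.5415,-.1565,.0545]); RY=np.pi/2+ry; rx=np.array([np.cos(RY),np.sin(RY),0])
E
python3 - <<'E'
from geo import *
s,p,R=st();print(s['clock'],p,s['force'],s['finger_force'])
T=RS-.002*rx; T[2]=.0355
print(delta(T+[0,0,.13],tool(RY)))
E
```

```text
16.85 [ 0.5333 -0.0061  0.1852] [-0.4469  1.0241 -3.4609] 78.15727472305298
[-11.9364  -3.3317  -9.1155  -0.1277  -0.7763   0.3117]
```

Emit:
step_arm(
  deltas=[
    [-5,-1,-6,-0.03,-0.2,0.08,-1],
    [-11.9,-3.3,-9.1,-0.128,-0.776,0.312,-1],
    [-11.9,-3.3,-9.1,-0.128,-0.776,0.312,-1],
    [-11.9,-3.3,-9.1,-0.128,-0.776,0.312,-1],
    [-11.9,-3.3,-9.1,-0.128,-0.776,0.312,-1],
    [-11.9,-3.3,-9.1,-0.128,-0.776,0.312,-1],
    [-11.9,-3.3,-9.1,-0.128,-0.776,0.312,-1],
    [-11.9,-3.3,-9.1,-0.128,-0.776,0.312,-1],
    [-11.9,-3.3,-9.1,-0.128,-0.776,0.312,-1],
    [-11.9,-3.3,-9.1,-0.128,-0.776,0.312,-1],
  ],
)

```text
clock: 17.68
eef_pos: [0.5405, -0.1563, 0.164]
tool_rot: [-3.138, -0.003, 1.518]
force: [-0.1, -0.6, -1.4]
opening: 0.0105
finger_force: 78.2
```

```bash
python3 - <<'E'
from geo import *
s,p,R=st();print(s['clock'],p,s['tool_rot'],s['force'],s['finger_force'],s['joint_pos'])
T=RS-.002*rx; T[2]=.0355
C=cam('wrist');im=r.read_camera('wrist')
m=r.trace('wrist','long_bar')
print('exp centre',p-R.apply([0,0,.019])+.002*R.apply([1,0,0]))
for c in('wrist','side','scene'):
    if c!='wrist': r.read_camera(c)
    for n in('long_bar_center','rest_seat'):print(c,n,[(np.array(d['at']),round(d['conf'],2)) for d in r.tip_of(c,n)[:1]])
x=proj(C,np.array([RS-rx*.1,RS+rx*.1]));cv2.line(im,*[tuple(int(a) for a in q) for q in x],(0,0,255),1)
b=p-R.apply([0,0,.019])+.002*R.apply([1,0,0]);bx=R.apply([1,0,0]);x=proj(C,np.array([b-bx*.085,b+bx*.085]));print(x);cv2.line(im,*[tuple(int(a) for a in q) for q in x],(0,255,0),1)
cv2.imwrite('pics/w6.png',im)
print(delta(T,tool(RY)))
E
```

```text
17.6833 [ 0.5405 -0.1563  0.164 ] [-3.1381 -0.003   1.5181] [-0.0817 -0.6259 -1.3854] 78.23844194412231 [ 0.6163  0.2861 -0.4867  1.6924  0.1391  1.2019  0.0429]
exp centre [ 0.5407 -0.1544  0.183 ]
wrist long_bar_center [(array([ 0.5427, -0.1568,  0.1829]), 0.66)]
wrist rest_seat []
side long_bar_center [(array([ 0.5387, -0.1543,  0.1812]), 0.64)]
side rest_seat [(array([ 0.5413, -0.1568,  0.0536]), 0.73)]
scene long_bar_center [(array([ 0.5409, -0.152 ,  0.1838]), 0.57)]
scene rest_seat [(array([ 0.5433, -0.1547,  0.0536]), 0.7)]
[[318.6217 514.0281]
 [317.9347  55.1562]]
[-0.2064  0.0434 12.9262 -0.0014 -0.0017  0.0013]
```

View pics/w6.png

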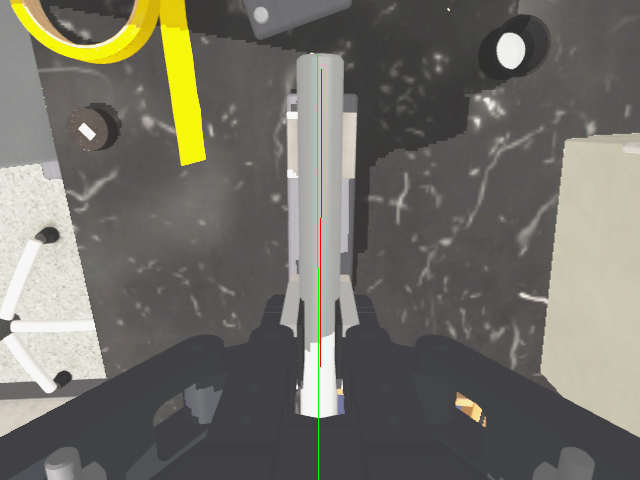

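The bar is level: its end at (320,54) is where I expected it, and it lies over the rest's axis. I'll lower it.

Emit:
step_arm(
  deltas=[
    [-0.2,0,3,0,0,0,-1],
    [-0.2,0,6,0,0,0,-1],
    [-0.2,0,8.5,0,0,0,-1],
    [-0.2,0,10.5,0,0,0,-1],
    [-0.2,0,11.5,0,0,0,-1],
    [-0.2,0,12.2,0,0,0,-1],
    [-0.2,0,12.4,0,0,0,-1],
    [-0.2,0,12.5,0,0,0,-1],
    [-0.2,0,12.5,0,0,0,-1],
  ],
)

```text
clock: 18.93
eef_pos: [0.5417, -0.1584, 0.0409]
tool_rot: [3.141, -0.001, 1.517]
force: [-0.6, -0.3, -2.1]
opening: 0.0107
finger_force: 78.3
```

Emit:
step_arm(
  deltas=[
    [0,0,0.15,0,0,0,-1],
    [0,0,0.3,0,0,0,-1],
    [0,0,0.4,0,0,0,-1],
    [0,0,0.4,0,0,0,-1],
  ],
)

```text
clock: 19.27
eef_pos: [0.5419, -0.1585, 0.0385]
tool_rot: [3.141, -0.0, 1.517]
force: [-9.5, 1.3, 20.9]
opening: 0.0106
finger_force: 81.0
```

Emit:
step_arm(
  deltas=[
    [0,0,0,0,0,0,-1],
    [0,0,-0.1,0,0,0,-0.5],
    [0,0,-0.1,0,0,0,-0.2],
    [0,0,-0.1,0,0,0,0],
    [0,0,-0.1,0,0,0,0],
    [0,0,-0.1,0,0,0,0],
    [0,0,-0.1,0,0,0,0],
  ],
)

```text
clock: 19.85
eef_pos: [0.541, -0.1583, 0.0367]
tool_rot: [-3.14, -0.002, 1.517]
force: [-0.2, 0.3, -0.0]
opening: 0.0427
finger_force: 0.0
```

Emit:
step_arm(
  deltas=[
    [0,0,-2,0,0,0,0],
    [0,0,-5,0,0,0,0],
    [0,0,-8,0,0,0,0],
    [0,0,-12,0,0,0,0],
    [0,0,-16,0,0,0,0],
    [0,0,-18,0,0,0,0],
    [0,0,-18,0,0,0,0],
    [0,0,-18,0,0,0,0],
  ],
)

```text
clock: 20.52
eef_pos: [0.5418, -0.1587, 0.218]
tool_rot: [3.141, -0.001, 1.517]
force: [0.8, 0.4, -0.8]
opening: 0.0431
finger_force: 0.0
```

```bash
python3 - <<'E'
from geo import *
s,p,R=st();print(s['clock'],p,s['force'],s['opening'])
for c in('wrist','side','scene'):
    im=r.read_camera(c);C=cam(c)
    for n in('long_bar_center','rest_seat'):print(c,n,[(np.array(d['at']),round(d['conf'],2)) for d in r.tip_of(c,n)[:1]])
    if c=='wrist':
        x=proj(C,np.array([RS-rx*.085,RS+rx*.085]));print(x);cv2.line(im,*[tuple(int(a) for a in q) for q in x],(0,0,255),1);cv2.imwrite('pics/w7.png',im)
E
```

```text
20.5167 [ 0.5418 -0.1587  0.218 ] [ 0.8321  0.4492 -0.8464] 0.04308569678327286
wrist long_bar_center [(array([ 0.5422, -0.159 ,  0.0513]), 0.94)]
wrist rest_seat [(array([ 0.5391, -0.1525,  0.0507]), 0.6)]
[[319.4804 311.5413]
 [319.6993  98.5015]]
side long_bar_center [(array([ 0.5391, -0.1564,  0.053 ]), 0.71)]
side rest_seat [(array([ 0.541 , -0.1573,  0.0537]), 0.79)]
scene long_bar_center [(array([ 0.5399, -0.1581,  0.0577]), 0.71)]
scene rest_seat [(array([ 0.5451, -0.1547,  0.0552]), 0.9)]
```

View pics/w7.png

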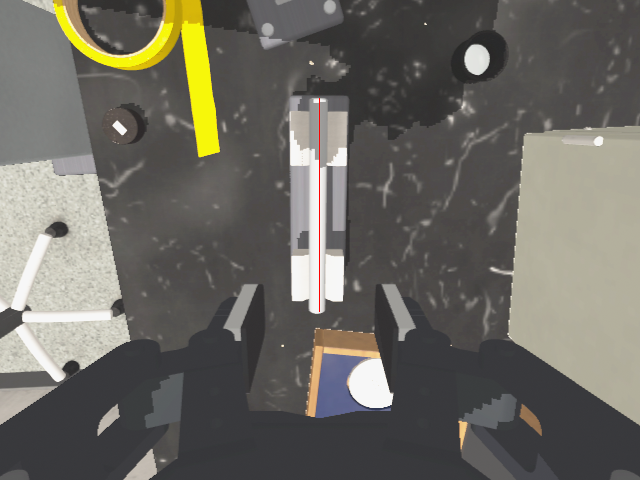

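The bar lies in both anvils, from (319,98) to (317,313). That matches the predicted ends, so it is centred and released.

```bash
python3 -c "
from station import r
print(r.finish_job())"
```

```text
the job is handed in; nothing more can be done
None
```

The long bar is lying released in both V anvils, and the last camera views show it centred to within a few millimetres; I handed the job in at about 20.8 s of the 51 s, and no verdict came back.

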